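Close the refilled weight bin and book it in

ROBOT

A 6-joint arm with a two-finger parallel gripper is mounted at the origin on the work surface. World frame = base frame: x ahead of the robot, y to its left, z up, the work surface at z = 0. Lengths are in m, angles in rad, forces in N, time in s.
With the tool pointing down it reaches from about 0.35 to 0.775 m from the base axis. Payload 7.3 kg.
Tool frame: the origin (TCP) lies midway between the tips of the shut fingers; the grasp point (between the pads) lies 19 mm behind it (robot.grip_depth is the z of the grasp point in the tool frame, in m); z points along the fingers, y is the line along which they close (so a half turn about z gives the same grasp; the last joint's range is limited). The gripper opens to 92 mm and grips with 3 to 60 N. Pads are 19 mm wide; open, the fingers measure 130 mm over their backs; the gripper's body (75 mm by 190 mm) begins 47 mm behind the grasp point.
Start: joints at [-1.303, 0.342, 1.524, -0, 1.275, -0.146], TCP at [0.211, -0.481, 0.227] pointing down, gripper open.
Joint ranges: [-2.53, 2.53], [-0.77, 2.02], [0.04, 2.7], [-1, 4.14], [0.28, 2.66], [-3.11, 3.11]. Speed limits (rad/s): [2.57, 2.57, 3.14, 3.14, 3.14, 3.14].

INTERFACE

Orientations are given as [roll, pitch, yaw] about the fixed x, y, z axes, in that order (R = Rz(yaw) Ry(pitch) Rx(roll)).
In Python, from cell import robot, viewer gives the robot as it stands.
- The arm moves only by the tool step_arm, never from a script. Its argument "increments" is a list of rows, each an object with "delta_pos": the shift along the tool's x, y, z in cm, a list of three; "dr": the turn, a rotation vector about the tool's x, y, z in degrees, a list of three; "fingers": the closure, from -1 (fully open) to 1 (shut), so that 0 is half open. In form: [{"delta_pos": [tx, ty, tz], "dr": [wx, wy, wz], "fingers": fingers}, ...]. A call has exactly 5 rows; each row is the pose to reach, as a shift and turn from the pose commanded when the call began, along the tool's axes at that moment; what a row does not reach only later rows make up. A row lasts 1/8 s, in which the tool goes at most 62.5 mm and 10.7 degrees, less where a joint would pass 70% of its speed; a pose out of reach is approached as far as the arm can. A call with a gripper value outside its range is refused whole. The fingers move at their own pace and stop on an object; "newtons" is the grip in N (left out, the last holds). Time passes only in rows, so rows that repeat a pose let the fingers close, or fill a call up. It gives the time, the measured TCP pose, the force, the opening and the grip force at its end, in the units of the state.
- robot.observe(): the state, without advancing time (a new reading comes with each control period).
- viewer.read_camera(name): name is "side" or "top"; returns the picture (420x560x3 uint8, red, green, blue); there is no depth.
- viewer.camera_params(name): a dict with "K" (3x3 intrinsics, pixels), "T" (4x4, takes a point from camera to world coordinates). Camera axes: x right, y down, z forward; pixel columns grow to the right and rows downward; lengths in m; the calibration is good to about 2 mm. A picture is of the moment at which its call begins. camera_params takes no time and is no camera call.
- robot.hand_in(): hands the job in; it is judged then, once.
The state is a dict: "time": time; "qpos": joint angles; "qvel": joint speeds; "joint_efforts": joint torques, N m; "tool_pos": TCP position; "tool_rot": TCP orientation; "contact_force": force on the tool from outside, world axes, zero at the start; "torque": the same for the moment, N m; "opening": finger opening in m; "grip_force": force on a finger pad.
Only numpy, scipy, OpenCV 4.12 (cv2) and the standard library are available. Lean on these libraries where they do the work, as an engineer would, in place of code of your own. Each camera call takes 0.05 s, during which the arm holds its last target. There are 200 camera calls.

TASK

The blue bin of zinc wheel weights has been refilled and its flap still stands open. Push the flap fully shut, then on the stock box press the yellow key all the way in, and after that the green key all the way in. Do not press the red key, and leave the tools, the pot and the loose weights lying where they are.

Things in the scene. Friction and masses are not known exactly. Their poses are not given: they have to be found in the camera images.
- bin: Fixed open blue plastic bin holding zinc weights, 160 (x) x 200 (y) x 95 (height) mm; origin at the centre of its underside, z up. Its front face (with a white card) looks along its own -x; the flap is hinged along the top of its back (+x) wall.
- flap (a joint): Hinge of the bin's flap, rad: 0 is shut flat on the bin, growing as the front edge rises; it starts partly open (0.4 to 0.8). A stiff hinge: the flap stays where it is left, and about 2 N down near its front edge moves it. It stops at 0.
- flap_hinge (a point): Point on the flap's hinge line, mid-width, at the height of the flap's underside (96 mm above the table, 80 mm behind the bin's centre). Turns with the flap: its x axis points along the flap from front edge to hinge, y along the hinge, z out of the flap's upper face.
- flap_edge (a point): Point on the flap's upper face, mid-width, on the white stripe, 150 mm from the hinge line and 21 mm in from the front edge. The flap is a blue plate 171 mm from hinge line to front edge, 206 mm wide, 6 mm thick; axes as flap_hinge.
- stockbox: Fixed steel plate of the stock box, 100 (x) x 240 (y) x 12 mm, origin at the centre of its underside. It carries three grey 66 mm square, 45 mm tall modules in a row along its y, 76 mm apart, each with one round push key on top; which colour stands where varies. The box may stand left or right of the bin.
- yellow_top (a point): Centre of the top face of the round yellow push key, 40 mm across (77 mm above the table when out); moves with the key; z up.
- yellow_key (a joint): Travel of the yellow key, m: 0 is out (as it starts), 0.008 is fully in. It is pushed straight down with about 3 N and stays where it is pushed (latching, no spring back).
- green_top (a point): Centre of the top face of the round green push key, 40 mm across (77 mm above the table when out); moves with the key; z up.
- green_key (a joint): Travel of the green key, m: 0 is out (as it starts), 0.008 is fully in. It is pushed straight down with about 3 N and stays where it is pushed (latching, no spring back).
- red_top (a point): Centre of the top face of the round red push key, 40 mm across (77 mm above the table when out); moves with the key; z up.
- red_key (a joint): Travel of the red key, m: 0 is out (as it starts), 0.008 is fully in. It is pushed straight down with about 3 N and stays where it is pushed (latching, no spring back).
- gauge: Loose bystander: chrome stick tyre gauge, 123 x 20 x 20 mm, lying along its own x; origin at the underside near its middle.
- valve_tool: Loose bystander: orange plastic cross-shaped valve tool, 97 x 55 x 14 mm; origin at the underside near its middle.
- remover: Loose bystander: steel wheel weight remover with a red grip and a hooked end, 182 x 34 x 26 mm, lying along its own x; origin at the underside near its middle.
- scraper: Loose bystander: scraper for stick-on weights, blue handle and steel blade, 155 x 36 x 14 mm, lying along its own x; origin at the underside near its middle.
- cap_pot: Loose bystander: green plastic pot, 70 mm across, 60 mm tall; origin at the middle of its underside.
- weight_a: Loose bystander: zinc clip-on wheel weight, 34 x 17 x 9 mm; origin at the underside near its middle.
- weight_b: Loose bystander: zinc clip-on wheel weight, 34 x 17 x 9 mm; origin at the underside near its middle.

How it is judged:
On the way, in this order (a step that is already met when the one before it is completed fails the run):
1. the flap is shut (value of joint flap below 0.05 rad), for 0.2 s.
2. the yellow key is in (value of joint yellow_key above 0.006 m), for 0.2 s.
3. the green key is in (value of joint green_key above 0.006 m), for 0.2 s.
At the end, for the whole second after the job is handed in: The flap is within 0.05 rad of shut, the yellow and green keys are in by more than 6 of their 8 mm, the red key is in by less than 2 mm, and no loose thing is more than 20 mm from where it lay (value of joint flap below 0.05 rad and value of joint each of yellow_key, green_key above 0.006 m and value of joint red_key below 0.002 m and distance of each of gauge, valve_tool, remover, scraper, cap_pot, weight_a, weight_b from where it was at the start of the episode below 0.02 m); the robot touches nothing.
It fails at once if the red key is pressed (2 mm or more) (value of joint red_key above 0.002 m).
It fails at once if the yellow key is pressed (over 3 mm) while the flap is not shut (value of joint yellow_key above 0.003 m and value of joint flap above 0.05 rad).
It fails at once if the green key is pressed (over 3 mm) before the flap is shut and the yellow key is in (value of joint green_key above 0.003 m and (value of joint flap above 0.05 rad or value of joint yellow_key below 0.006 m)).
It fails at once if the flap is lifted further open (past 1 rad) (value of joint flap above 1 rad).
It fails at once if a tool, the pot or a loose weight is lifted, carried or shoved more than 20 mm (distance of any of gauge, valve_tool, remover, scraper, cap_pot, weight_a, weight_b from where it was at the start of the episode above 0.02 m).
It also fails if it takes over 48 s, if anything falls off the work surface, if the arm or the gripper's body presses on something with over 40 N, if the wrist force passes 120 N, or if a joint passes its speed limit or range.

## Working session

There is one attempt and no reset: what is moved stays moved. The work goes in short steps, Python scripts to look and compute and a tool call to move; the robot and the scene stay as the last step left them, time stands still between calls to the robot, and variables do not carry over. Pictures are saved under pics/ and viewed, at most 10 in all, crops included, and the job is handed in when it is done.

Besides the shell and the picture viewer there is one more tool, called after "Request:" by a JSON object that holds its "name" and its "arguments", one argument or row to a line. step_arm: Moves the arm, as the interface text tells. Its arguments: {"type":"object","properties":{"increments":{"type":"array"},"newtons":{"type":"number"}},"required":["increments"]}

```bash
mkdir -p pics; python3 - <<'E'
from cell import robot, viewer
import cv2
for n in("top","side"):
    cv2.imwrite(f"pics/{n}0.png",viewer.read_camera(n)[:,:,::-1])
    p=viewer.camera_params(n);print(p["K"],p["T"])
s=robot.observe();print(s["time"],s["tool_pos"],s["tool_rot"],s["opening"])
E
```

```text
[[426.9885136    0.         277.32155482]
 [  0.         426.9885136  209.11979841]
 [  0.           0.           1.        ]] [[ 0.01325628 -0.99613017  0.08688474  0.45778354]
 [-0.99990379 -0.012851    0.00522225  0.01155241]
 [-0.00408548 -0.08694561 -0.99620468  1.25006713]
 [ 0.          0.          0.          1.        ]]
[[519.5227393    0.         274.59509709]
 [  0.         519.5227393  209.18703581]
 [  0.           0.           1.        ]] [[-0.72446176 -0.43043573  0.53840528 -0.24320678]
 [-0.68900592  0.47556743 -0.54690627  0.76485086]
 [-0.02064002 -0.7671771  -0.64110318  1.00805958]
 [ 0.          0.          0.          1.        ]]
0.1 [ 0.211025   -0.48032725  0.22612709] [-3.14023813e+00 -2.07563278e-04  4.13798108e-01] 0.09164909301567613
```

View pics/top0.png

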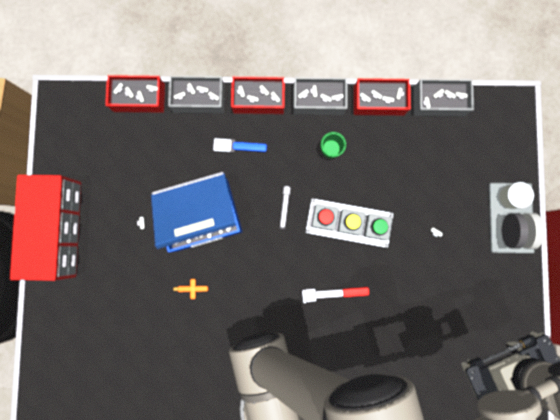

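View pics/side0.png

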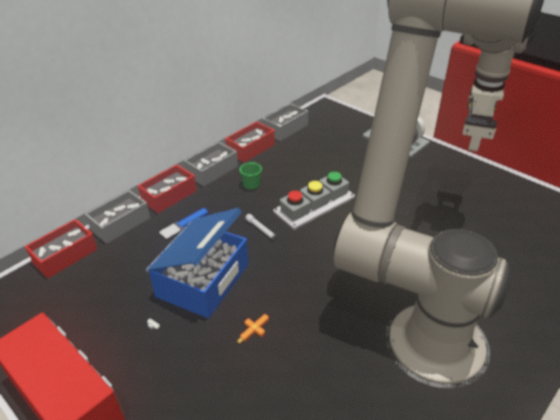

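The top view shows the bin at about (195,212) with the flap stripe at (194,227). The keys are red (326,216), yellow (353,221) and green (380,226). In the side view the stripe is near (210,235). I'll measure the blobs next.

```bash
cat > h.py <<'E'
import numpy as np,cv2
from cell import viewer
def ray(n,u,v):
    p=viewer.camera_params(n);T=p["T"];d=T[:3,:3]@np.linalg.solve(p["K"],[u,v,1]);return T[:3,3],d
def onz(n,u,v,z):
    o,d=ray(n,u,v);return o+d*(z-o[2])/d[2]
def tri(a,b):
    (o,d),(p,e)=ray("top",*a),ray("side",*b)
    s=np.linalg.lstsq(np.c_[d,-e],p-o,rcond=None)[0];x,y=o+s[0]*d,p+s[1]*e
    return (x+y)/2,np.linalg.norm(x-y)
def blob(im,lo,hi,box):
    x0,y0,x1,y1=box;m=cv2.inRange(cv2.cvtColor(im,cv2.COLOR_BGR2HSV)[y0:y1,x0:x1],lo,hi)
    k,l,s,c=cv2.connectedComponentsWithStats(m);i=1+s[1:,4].argmax()
    return c[i]+[x0,y0],s[i,4]
E
python3 - <<'E'
from h import *
t=cv2.imread("pics/top0.png");s=cv2.imread("pics/side0.png")
np.set_printoptions(precision=4,suppress=True)
for n,lo,hi,bt,bs in [("red",(0,120,90),(10,255,255),(310,200,342,235),(282,185,305,205)),("yel",(20,100,90),(35,255,255),(340,205,368,238),(305,178,327,196)),("grn",(45,100,70),(85,255,255),(366,210,395,240),(325,168,345,186))]:
    a,b=blob(t,lo,hi,bt),blob(s,lo,hi,bs);print(n,a,b,onz("top",*a[0],.077),tri(a[0],b[0]))
a=blob(t,(0,0,170),(180,70,255),(165,212,222,240));b=blob(s,(0,0,150),(180,90,255),(190,218,228,252));print(a,b,tri(a[0],b[0]))
A=cv2.resize(t[165:260,140:250],None,fx=5,fy=5,interpolation=2);B=cv2.resize(s[200:315,140:255],None,fx=5,fy=5,interpolation=2)
cv2.imwrite("pics/ta.png",A);cv2.imwrite("pics/sb.png",B)
E
```

```text
red (array([325.3825, 216.388 ]), np.int32(183)) (array([294.705 , 195.5396]), np.int32(139)) [ 0.5417 -0.1148  0.077 ] (array([ 0.5415, -0.1157,  0.0734]), np.float64(0.0013560586842679585))
yel (array([352.8571, 220.8163]), np.int32(147)) (array([314.5959, 185.7671]), np.int32(146)) [ 0.5305 -0.1904  0.077 ] (array([ 0.5304, -0.1917,  0.0715]), np.float64(0.0012057971020907334))
grn (array([379.6611, 226.1778]), np.int32(180)) (array([334.068, 176.   ]), np.int32(103)) [ 0.5167 -0.2639  0.077 ] (array([ 0.5161, -0.2652,  0.0742]), np.float64(0.0019254653675625992))
(array([193.7009, 227.0499]), np.int32(341)) (array([210.1513, 234.1303]), np.int32(238)) (array([0.5031, 0.2264, 0.1787]), np.float64(0.0004939826490174689))
```

View pics/ta.png

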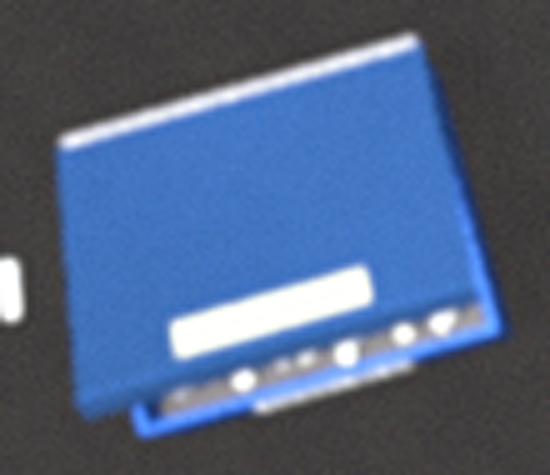

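View pics/sb.png

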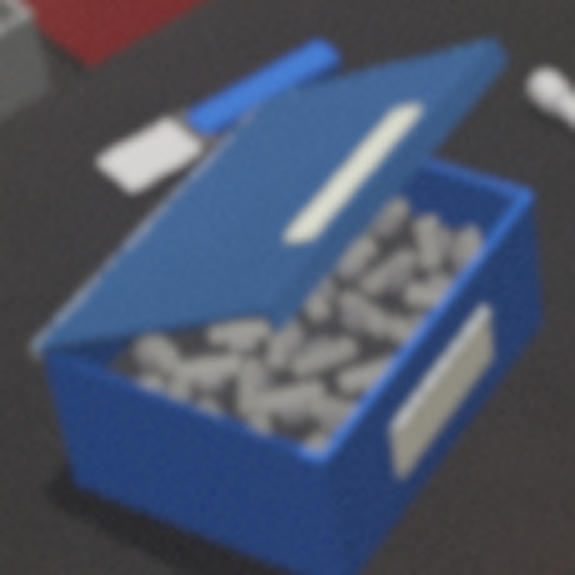

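The crops show the hinge line from about (152,193) to (223,173) in the top image. Triangulating the stripe gives (0.503, 0.226, 0.179), so the flap is about 0.53 rad open. Next I'll work out the moves in tool axes.

```bash
cat >> h.py <<'E'
def go(*targets):
    from cell import robot
    from scipy.spatial.transform import Rotation as R
    s=robot.observe();M=R.from_euler("xyz",s["tool_rot"]).as_matrix();p=s["tool_pos"]
    print(s["time"],p.round(4),s["tool_rot"].round(3),s["contact_force"].round(1))
    for t in targets:
        d=M.T@(np.array(t)-p)*100;print(t,d.round(2),np.linalg.norm(d).round(2));p=np.array(t)
E
python3 -c "
from h import *
print(onz('top',152,193,.1),onz('top',223,173,.1))
go((.45,-.2,.25),(.5,.226,.25),(.5,.226,.1))"
```

```text
[0.59763944 0.35850131 0.1       ] [0.6549785  0.16691937 0.1       ]
0.1 [ 0.211  -0.4803  0.2261] [-3.14  -0.     0.414] [ 0.1  0.1 -0.4]
(0.45, -0.2, 0.25) [ 33.15 -16.06  -2.36] 36.91
(0.5, 0.226, 0.25) [ 21.71 -36.99   0.05] 42.89
(0.5, 0.226, 0.1) [-0.    0.02 15.  ] 15.0
```

Request:
{"name": "step_arm", "arguments": {
  "increments": [
    {"delta_pos":[4,-2,-0.6],"dr":[0,0,0],"fingers":1},
    {"delta_pos":[8,-4,-1.2],"dr":[0,0,0],"fingers":1},
    {"delta_pos":[12,-6,-1.8],"dr":[0,0,0],"fingers":1},
    {"delta_pos":[16,-8,-2.4],"dr":[0,0,0],"fingers":1},
    {"delta_pos":[20,-10,-2.4],"dr":[0,0,0],"fingers":1}
  ]
}}

```text
time: 0.72
tool_pos: [0.3548, -0.3076, 0.251]
tool_rot: [3.141, -0.0, 0.414]
contact_force: [0.6, -0.1, -0.2]
opening: 0.0466
grip_force: 0.0
```

Request:
{"name": "step_arm", "arguments": {
  "increments": [
    {"delta_pos":[3,-1.5,0],"dr":[0,0,0],"fingers":1},
    {"delta_pos":[6,-3,0],"dr":[0,0,0],"fingers":1},
    {"delta_pos":[9,-4.5,0],"dr":[0,0,0],"fingers":1},
    {"delta_pos":[13,-6,0],"dr":[0,0,0],"fingers":1},
    {"delta_pos":[13,-6,0],"dr":[0,0,0],"fingers":1}
  ]
}}

```text
time: 1.35
tool_pos: [0.4501, -0.1996, 0.2503]
tool_rot: [-3.141, 0.0, 0.417]
contact_force: [-0.7, -0.2, -0.5]
opening: 0.0009
grip_force: 0.0
```

Request:
{"name": "step_arm", "arguments": {
  "increments": [
    {"delta_pos":[2,-3.5,0],"dr":[0,0,0],"fingers":1},
    {"delta_pos":[4.5,-7.5,0],"dr":[0,0,0],"fingers":1},
    {"delta_pos":[7,-12,0],"dr":[0,0,0],"fingers":1},
    {"delta_pos":[9.5,-16,0],"dr":[0,0,0],"fingers":1},
    {"delta_pos":[11.5,-20,0],"dr":[0,0,0],"fingers":1}
  ]
}}

```text
time: 1.98
tool_pos: [0.4736, 0.0286, 0.2505]
tool_rot: [3.141, 0.001, 0.413]
contact_force: [0.0, -0.5, -0.2]
opening: 0.0003
grip_force: 0.0
```

```bash
python3 -c "
from h import *
go((.5,.226,.25),(.5,.226,.1))"
```

```text
1.975 [0.4736 0.0286 0.2505] [3.141e+00 1.000e-03 4.130e-01] [ 0.  -0.5 -0.2]
(0.5, 0.226, 0.25) [ 10.35 -17.02   0.04] 19.92
(0.5, 0.226, 0.1) [ 1.0e-02 -0.0e+00  1.5e+01] 15.0
```

Request:
{"name": "step_arm", "arguments": {
  "increments": [
    {"delta_pos":[2.5,-4,0],"dr":[0,0,0],"fingers":1},
    {"delta_pos":[5,-8,0],"dr":[0,0,0],"fingers":1},
    {"delta_pos":[7.5,-12.5,0],"dr":[0,0,0],"fingers":1},
    {"delta_pos":[10.3,-17,0],"dr":[0,0,0],"fingers":1},
    {"delta_pos":[10.3,-17,0],"dr":[0,0,0],"fingers":1}
  ]
}}

```text
time: 2.6
tool_pos: [0.4996, 0.2271, 0.2499]
tool_rot: [-3.141, 0.001, 0.417]
contact_force: [-0.6, -0.6, 0.0]
opening: 0.0005
grip_force: 0.0
```

Request:
{"name": "step_arm", "arguments": {
  "increments": [
    {"delta_pos":[0,0,2],"dr":[0,0,0],"fingers":1},
    {"delta_pos":[0,0,4],"dr":[0,0,0],"fingers":1},
    {"delta_pos":[0,0,6],"dr":[0,0,0],"fingers":1},
    {"delta_pos":[0,0,7.5],"dr":[0,0,0],"fingers":1},
    {"delta_pos":[0,0,9],"dr":[0,0,0],"fingers":1}
  ]
}}

```text
time: 3.22
tool_pos: [0.5, 0.2241, 0.1603]
tool_rot: [3.141, -0.0, 0.413]
contact_force: [0.3, 0.6, 1.4]
opening: 0.0002
grip_force: 0.6
```

Request:
{"name": "step_arm", "arguments": {
  "increments": [
    {"delta_pos":[0,0,1.2],"dr":[0,0,0],"fingers":1},
    {"delta_pos":[0,0,2.4],"dr":[0,0,0],"fingers":1},
    {"delta_pos":[0,0,3.6],"dr":[0,0,0],"fingers":1},
    {"delta_pos":[0,0,4.6],"dr":[0,0,0],"fingers":1},
    {"delta_pos":[0,0,5.1],"dr":[0,0,0],"fingers":1}
  ]
}}

```text
time: 3.85
tool_pos: [0.4995, 0.2249, 0.1089]
tool_rot: [-3.142, 0.001, 0.414]
contact_force: [-0.8, 0.4, 2.2]
opening: 0.0005
grip_force: 0.6
```

Request:
{"name": "step_arm", "arguments": {
  "increments": [
    {"delta_pos":[0,0,0.3],"dr":[0,0,0],"fingers":1},
    {"delta_pos":[0,0,0.6],"dr":[0,0,0],"fingers":1},
    {"delta_pos":[0,0,0.8],"dr":[0,0,0],"fingers":1},
    {"delta_pos":[0,0,0.8],"dr":[0,0,0],"fingers":1},
    {"delta_pos":[0,0,0.8],"dr":[0,0,0],"fingers":1}
  ]
}}

```text
time: 4.47
tool_pos: [0.4999, 0.225, 0.1022]
tool_rot: [3.141, -0.001, 0.414]
contact_force: [-1.9, -0.4, 5.8]
opening: -0.0
grip_force: 2.7
```

The force rose to 5.8 N at z = 0.102, which is the flap's stop. I'll go up and move to the yellow key.

Request:
{"name": "step_arm", "arguments": {
  "increments": [
    {"delta_pos":[0,0,-2],"dr":[0,0,0],"fingers":1},
    {"delta_pos":[0,0,-5],"dr":[0,0,0],"fingers":1},
    {"delta_pos":[0,0,-8],"dr":[0,0,0],"fingers":1},
    {"delta_pos":[-3,4,-8],"dr":[0,0,0],"fingers":1},
    {"delta_pos":[-5,8,-8],"dr":[0,0,0],"fingers":1}
  ]
}}

```text
time: 5.1
tool_pos: [0.4858, 0.1308, 0.182]
tool_rot: [3.141, -0.001, 0.415]
contact_force: [0.4, -0.3, 0.0]
opening: 0.0004
grip_force: 0.0
```

```bash
python3 -c "
from h import *
go((.5303,-.191,.18),(.5303,-.191,.069),(.5163,-.2647,.069))
t=viewer.read_camera('top')[:,:,::-1];s=viewer.read_camera('side')[:,:,::-1]
cv2.imwrite('pics/c.png',np.hstack([cv2.resize(t[165:265,140:250],(400,364)),cv2.resize(s[200:315,140:255],(364,364))]))"
```

```text
5.1 [0.4858 0.1308 0.182 ] [ 3.141e+00 -1.000e-03  4.150e-01] [ 0.4 -0.3  0. ]
(0.5303, -0.191, 0.18) [-8.92 31.24  0.21] 32.49
(0.5303, -0.191, 0.069) [-1.00e-02 -1.00e-02  1.11e+01] 11.1
(0.5163, -0.2647, 0.069) [-4.26  6.18 -0.  ] 7.5
```

View pics/c.png

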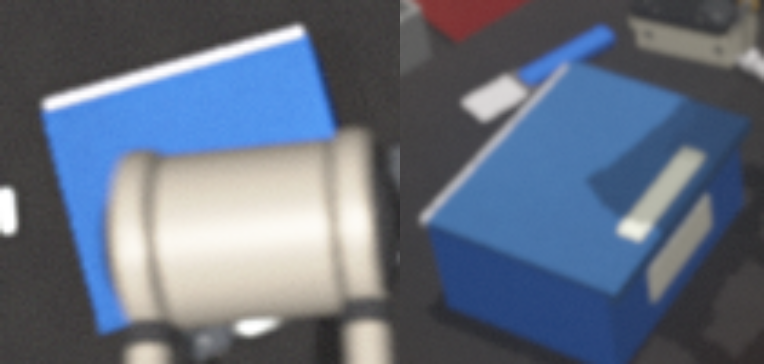

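The flap lies flat on the bin (stripe near (665,195) in the right crop). Now for the yellow key.

Request:
{"name": "step_arm", "arguments": {
  "increments": [
    {"delta_pos":[-1.5,5,0],"dr":[0,0,0],"fingers":1},
    {"delta_pos":[-3,10.5,0],"dr":[0,0,0],"fingers":1},
    {"delta_pos":[-4.6,16,0],"dr":[0,0,0],"fingers":1},
    {"delta_pos":[-6.2,21.5,0],"dr":[0,0,0],"fingers":1},
    {"delta_pos":[-7.7,27,0],"dr":[0,0,0],"fingers":1}
  ]
}}

```text
time: 5.82
tool_pos: [0.5248, -0.148, 0.1817]
tool_rot: [3.141, -0.001, 0.414]
contact_force: [1.0, -0.4, 0.7]
opening: 0.0003
grip_force: 0.0
```

Request:
{"name": "step_arm", "arguments": {
  "increments": [
    {"delta_pos":[-1.2,4.2,0],"dr":[0,0,0],"fingers":1},
    {"delta_pos":[-1.2,4.2,2],"dr":[0,0,0],"fingers":1},
    {"delta_pos":[-1.2,4.2,5],"dr":[0,0,0],"fingers":1},
    {"delta_pos":[-1.2,4.2,8],"dr":[0,0,0],"fingers":1},
    {"delta_pos":[-1.2,4.2,9],"dr":[0,0,0],"fingers":1}
  ]
}}

```text
time: 6.45
tool_pos: [0.5296, -0.1891, 0.0899]
tool_rot: [-3.139, 0.002, 0.414]
contact_force: [-0.5, -0.8, -0.7]
opening: 0.0005
grip_force: 0.0
```

```bash
python3 -c "
from h import *
go((.5303,-.191,.069),(.5163,-.2647,.069))"
```

```text
6.45 [ 0.5296 -0.1891  0.0899] [-3.139e+00  2.000e-03  4.140e-01] [-0.5 -0.8 -0.7]
(0.5303, -0.191, 0.069) [-0.01  0.21  2.09] 2.1
(0.5163, -0.2647, 0.069) [-4.25  6.18 -0.01] 7.5
```

Request:
{"name": "step_arm", "arguments": {
  "increments": [
    {"delta_pos":[0,0.2,0.7],"dr":[0,0,0],"fingers":1},
    {"delta_pos":[0,0.2,1.3],"dr":[0,0,0],"fingers":1},
    {"delta_pos":[0,0.2,1.8],"dr":[0,0,0],"fingers":1},
    {"delta_pos":[0,0.2,2.1],"dr":[0,0,0],"fingers":1},
    {"delta_pos":[0,0.2,2.1],"dr":[0,0,0],"fingers":1}
  ]
}}

```text
time: 7.08
tool_pos: [0.5312, -0.1918, 0.0709]
tool_rot: [3.141, -0.0, 0.414]
contact_force: [0.4, 0.3, 1.4]
opening: 0.0002
grip_force: 0.5
```

Request:
{"name": "step_arm", "arguments": {
  "increments": [
    {"delta_pos":[0,0,0.15],"dr":[0,0,0],"fingers":1},
    {"delta_pos":[0,0,0.3],"dr":[0,0,0],"fingers":1},
    {"delta_pos":[0,0,0.3],"dr":[0,0,0],"fingers":1},
    {"delta_pos":[0,0,0.3],"dr":[0,0,0],"fingers":1},
    {"delta_pos":[0,0,0.3],"dr":[0,0,0],"fingers":1}
  ]
}}

```text
time: 7.7
tool_pos: [0.5312, -0.1919, 0.0692]
tool_rot: [3.14, -0.001, 0.414]
contact_force: [-1.7, 1.0, 11.9]
opening: -0.0
grip_force: 5.9
```

The yellow key has bottomed out: 11.9 N at z = 0.069. Next is the green key.

Request:
{"name": "step_arm", "arguments": {
  "increments": [
    {"delta_pos":[0,0,-2],"dr":[0,0,0],"fingers":1},
    {"delta_pos":[0,0,-4],"dr":[0,0,0],"fingers":1},
    {"delta_pos":[-2.1,3,-4],"dr":[0,0,0],"fingers":1},
    {"delta_pos":[-4.2,6.1,-4],"dr":[0,0,0],"fingers":1},
    {"delta_pos":[-4.2,6.1,-3],"dr":[0,0,0],"fingers":1}
  ]
}}

```text
time: 8.32
tool_pos: [0.5166, -0.2669, 0.0978]
tool_rot: [3.14, -0.0, 0.411]
contact_force: [0.1, 0.8, -0.6]
opening: 0.0003
grip_force: 0.0
```

```bash
python3 -c "
from h import *
go((.5163,-.2647,.069))"
```

```text
8.325 [ 0.5166 -0.2669  0.0978] [ 3.14  -0.     0.411] [ 0.1  0.8 -0.6]
(0.5163, -0.2647, 0.069) [ 0.06 -0.22  2.88] 2.89
```

Request:
{"name": "step_arm", "arguments": {
  "increments": [
    {"delta_pos":[0,-0.2,1],"dr":[0,0,0],"fingers":1},
    {"delta_pos":[0,-0.2,1.8],"dr":[0,0,0],"fingers":1},
    {"delta_pos":[0,-0.2,2.4],"dr":[0,0,0],"fingers":1},
    {"delta_pos":[0,-0.2,2.9],"dr":[0,0,0],"fingers":1},
    {"delta_pos":[0,-0.2,2.9],"dr":[0,0,0],"fingers":1}
  ]
}}

```text
time: 8.95
tool_pos: [0.5164, -0.2621, 0.0693]
tool_rot: [3.141, -0.0, 0.414]
contact_force: [-1.2, 3.6, 5.0]
opening: 0.0003
grip_force: 2.8
```

Request:
{"name": "step_arm", "arguments": {
  "increments": [
    {"delta_pos":[0,0,0.15],"dr":[0,0,0],"fingers":1},
    {"delta_pos":[0,0,0.25],"dr":[0,0,0],"fingers":1},
    {"delta_pos":[0,0,0.25],"dr":[0,0,0],"fingers":1},
    {"delta_pos":[0,0,0.25],"dr":[0,0,0],"fingers":1},
    {"delta_pos":[0,0,0.25],"dr":[0,0,0],"fingers":1}
  ]
}}

```text
time: 9.57
tool_pos: [0.5165, -0.2621, 0.069]
tool_rot: [3.14, -0.001, 0.414]
contact_force: [-6.7, 6.3, 22.1]
opening: 0.0002
grip_force: 10.9
```

The green key has bottomed out too. I'll retreat upward and check.

Request:
{"name": "step_arm", "arguments": {
  "increments": [
    {"delta_pos":[0,0,-2],"dr":[0,0,0],"fingers":1},
    {"delta_pos":[0,0,-6],"dr":[0,0,0],"fingers":1},
    {"delta_pos":[0,0,-11],"dr":[0,0,0],"fingers":1},
    {"delta_pos":[-2,4,-14],"dr":[0,0,0],"fingers":1},
    {"delta_pos":[-4,8,-16],"dr":[0,0,0],"fingers":1}
  ]
}}

```text
time: 10.2
tool_pos: [0.5125, -0.353, 0.2286]
tool_rot: [3.138, -0.001, 0.415]
contact_force: [0.4, -0.6, -0.2]
opening: 0.0004
grip_force: 0.0
```

```bash
python3 -c "
from h import *
s=viewer.read_camera('side')[:,:,::-1]
cv2.imwrite('pics/d.png',cv2.resize(s[130:350,130:380],(750,600)))"
```

```text
(no output)
```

View pics/d.png

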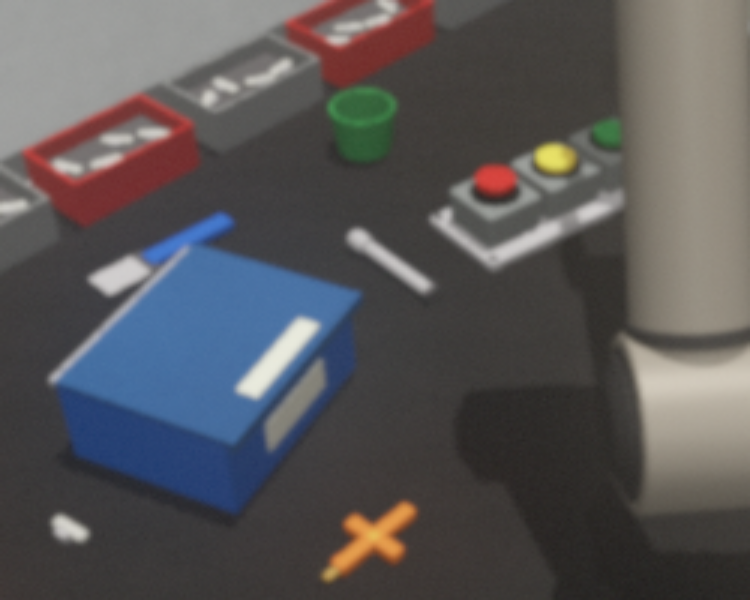

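The flap is shut, yellow (555,157) and green (608,132) sit lower than red (495,180), and the loose items in view haven't moved.

```bash
python3 -c "
from cell import robot
print(robot.hand_in())"
```

```text
the job is handed in; nothing more can be done
None
```

I shut the flap, then pressed the yellow key and the green key fully in without touching the red key or any loose item, and handed the job in at about 10 s; the hand-in returned no verdict.

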